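# Open the beam enclosure's gate and hold it wide

### The job

Open the gate of the small beam enclosure for me and hold it: first clear the black lens tube out of the gate's way by standing it upright, centred, on top of the narrow pedestal. Then squeeze the gate's two catches fully together, the one with the round posts first and the one with the flat paddles second, take the gate by its upright pin, swing it over its detent all the way to its stop, and finish with the pin still firmly gripped, holding the gate there, since it springs back when let go. Leave the post holder and the clamp collar where they are.

Things in the scene. Friction and masses are not known exactly. Their poses are not given: they have to be found in the camera images.
- enclosure: aluminium box on a black base, fixed, 205 mm long, 100 mm deep, roof top 75 mm high. Origin: on the table under the gate's hinge axis. +x runs along the shut gate from hinge to free end (away from the robot, within 0.2 rad), the gate opens to +y, z is up. The box lies at y = -10 to -82 mm; a 10 mm high round detent plate lies in front of the hinge
- gate_hinge (a point): point on the gate's upright hinge axis, 75 mm above the table. The gate is an 8 mm panel, 170 mm long from this axis, from 13 to 75 mm above the table; keepers for the catches on its top reach 91 mm
- gate (a joint): rad: opening of the gate, 0 shut, 1.35 at its stop; grows counter-clockwise seen from above. Both catches lock it until squeezed. A light spring always pulls it shut (about 1.2 N at the pin near the stop). Between about 0.4 and 0.75 rad it rides over a sprung ball, which takes about 4 N at the pin; let go beyond that, it falls back only to the ball
- pull_pin: upright round steel pin, 12 mm in diameter and 46 mm tall, on the top of the gate's free end, 163 mm from the hinge axis; origin at its foot, 75 mm above the table; the pin's top is at 121 mm. It turns with the gate
- catch_round: catch with two upright ROUND 12 mm steel posts, tops 42 mm above the roof. Origin on the roof (75 mm above the table) midway between them, 35 mm behind the gate line, 45 or 120 mm from the hinge (which catch is nearer varies). Axes as the enclosure. Posts at x = -14 and +14 mm squeeze together along x: 40 mm over both as found, 20 mm squeezed. Low arms (13 mm high) run to the gate
- catch_flat: catch like the other but with two FLAT upright paddles, 8 mm thick (x), 24 mm wide (y), tops 42 mm above the roof, at x = -16 and +16 mm; they squeeze together along x: 40 mm over both as found, 20 mm squeezed. Origin and axes as for catch_round
- catch_round_near (a joint): m: travel of the -x jaw of catch_round toward its partner, 0 as found, 0.010 fully squeezed; about 3 N moves it and it stays where it is left (no spring). It clears the gate above 0.006; squeeze it fully
- catch_round_far (a joint): m: travel of the +x jaw of catch_round toward its partner, 0 as found, 0.010 fully squeezed; about 3 N moves it and it stays where it is left (no spring). It clears the gate above 0.006; squeeze it fully
- catch_flat_near (a joint): m: travel of the -x jaw of catch_flat toward its partner, 0 as found, 0.010 fully squeezed; about 3 N moves it and it stays where it is left (no spring). It clears the gate above 0.006; squeeze it fully
- catch_flat_far (a joint): m: travel of the +x jaw of catch_flat toward its partner, 0 as found, 0.010 fully squeezed; about 3 N moves it and it stays where it is left (no spring). It clears the gate above 0.006; squeeze it fully
- lens_tube: loose black lens tube standing on the table in the gate's swing: upright cylinder 30 mm in diameter and 30 mm tall, hollow, about 35 g; origin at the centre of its underside, z up
- pedestal_top (a point): centre of the flat top of a fixed round steel pedestal, 30 mm in diameter, top 70 mm above the table, with a 38 mm foot flange
- holder_spare: bystander: black post holder standing loose, 30 x 37 x 50 mm; leave it
- collar_clamp: bystander: black clamp collar lying loose, 25 x 36 x 12 mm; leave it

How it is judged:
By the outcome, as a careful person would: the job done as asked, in the order asked, and still so for the second after the job is handed in, while the arm keeps its last pose, push and grip.
It also fails if it takes over 67 s, if anything falls off the work surface, if the arm or the gripper's body presses on something with over 40 N, if the wrist force passes 120 N, or if a joint passes its speed limit or range.

### The arm

A 7-joint arm with a two-finger parallel gripper is mounted at the origin on a cart in front of the work surface, level with it; the furniture and walls round the work are solid. World frame = base frame: x ahead of the robot, y to its left, z up, the work surface at z = 0. Lengths are in m, angles in degrees, forces in N, time in s.
With the tool pointing down it reaches from about 0.425 to 0.875 m from the base axis. Payload 4.7 kg.
Tool frame: the origin (TCP) lies between the finger pads, 19 mm behind the fingertips; this is the grasp point; z points along the fingers, y is the line along which they close (so a half turn about z gives the same grasp; the last joint's range is limited). The gripper opens to 87 mm and grips with 3 to 60 N. Pads are 19 mm wide; open, the fingers measure 117 mm over their backs; the gripper's body (75 mm by 190 mm) begins 51 mm behind the grasp point.
Start: joints at [0.808, 18.392, -4.016, 83.108, 1.295, 78.541, -3.26], TCP at [0.65, -0, 0.241] pointing down, gripper open.
Joint ranges: [-163.93, 163.93], [-17.29, 119.83], [-79.2, 71.16], [3.27, 140.29], [-89.18, 269.18], [5.43, 117.66], [-154.24, 154.24]. Speed limits (degrees/s): [147.25, 147.25, 180, 180, 180, 180, 180].

### API

Orientations are given as [roll, pitch, yaw] about the fixed x, y, z axes, in that order (R = Rz(yaw) Ry(pitch) Rx(roll)).
In Python, from cell import env gives the robot as it stands.
- The arm moves only by the tool steer_hand, called after ">>>" by a JSON object that holds its "fn" and its "kwargs", one argument or row to a line. Schema: {"type":"object","properties":{"deltas":{"type":"array","items":{"type":"array","items":{"type":"number"},"minItems":5,"maxItems":5},"minItems":1,"maxItems":8},"clamp_n":{"type":"number"},"only":{"type":"string"},"quiet":{"type":"boolean"},"lines":{"type":"string"}},"required":["deltas"],"additionalProperties":false}. deltas is a list of rows, 1 to 8 of them, each of 5 numbers: dx, dy, dz in units of 5 mm, then a turn about the tool's z in degrees, then the finger opening in m; each row is the pose to reach, as a shift and turn from the pose commanded when the call began, along the tool's axes at that moment; what a row does not reach only later rows make up. A row lasts 1/12 s, in which the tool goes at most 0.0417 m and 7.16 degrees, less where a joint would pass 70% of its speed; a pose out of reach is approached as far as the arm can. The fingers move at their own pace and stop on an object; clamp_n is the grip in N (left out, the last holds). Time passes only in rows, so rows that do not move let the fingers close. The tool returns the time, the measured TCP pose, the force, the opening and the grip force at its end. only (a regular expression) keeps the lines of the reply that match it, lines (a string "A,B") keeps lines A to B, and quiet returns only ok. Input that does not fit is refused with a message, and nothing moves.
- env.get_obs(): the state, without advancing time (a new reading comes with each control period).
- env.read_camera(name): name is "scene" or "side" or "wrist"; returns a dict with "color" (480x640x3 uint8, blue, green, red), "fx", "fy", "cx", "cy" (pixels), "world_from_camera" (4x4, takes a point from camera to world coordinates). Camera axes: x right, y down, z forward; pixel columns grow to the right and rows downward; lengths in m; the calibration is good to about 2 mm. A picture is of the moment at which its call begins. There is no depth.
- env.sign_off(): hands the job in; it is judged then, once.
The state is a dict: "time_s": time; "qpos": joint angles; "joint_velocities": joint speeds; "effort": joint torques, N m; "tool_pos": TCP position; "tool_rot": TCP orientation; "force": force on the tool from outside, world axes, zero at the start; "wrist_torque": the same for the moment, N m; "grip_width": finger opening in m; "grasp_force": force on a finger pad.
Only numpy, scipy, OpenCV 4.12 (cv2) and the standard library are available. Lean on these libraries where they do the work, as an engineer would, in place of code of your own. Each camera call takes 0.05 s, during which the arm holds its last target. There are 200 camera calls.

## Working session

There is one attempt and no reset: what is moved stays moved. The work goes in short steps, Python scripts to look and compute and a tool call to move; the robot and the scene stay as the last step left them, time stands still between calls to the robot, and variables do not carry over. Pictures are saved under pics/ and viewed, at most 10 in all, crops included, and the job is handed in when it is done.

```bash
ls; mkdir -p pics
```

Create h.py:
```python
import numpy as np, cv2
from cell import env
def snap(n,f):
    c=env.read_camera(n); cv2.imwrite(f'pics/{f}.png',c['color']); np.savez(f'pics/{f}.npz',**c); return c
def load(f): return np.load(f'pics/{f}.npz')
def ray(c,u,v):
    T=c['world_from_camera']; d=np.array([(u-c['cx'])/c['fx'],(v-c['cy'])/c['fy'],1.])
    return T[:3,3],T[:3,:3]@d
def onz(c,u,v,z):
    o,d=ray(c,u,v); return o+d*(z-o[2])/d[2]
def tri(c1,p1,c2,p2):
    o1,d1=ray(c1,*p1);o2,d2=ray(c2,*p2)
    s=np.linalg.lstsq(np.c_[d1,-d2],o2-o1,rcond=None)[0]
    a=o1+s[0]*d1;b=o2+s[1]*d2; return (a+b)/2,np.linalg.norm(a-b)
def proj(c,p):
    T=np.linalg.inv(c['world_from_camera']);q=T[:3,:3]@np.asarray(p,float)+T[:3,3]
    return q[0]/q[2]*c['fx']+c['cx'],q[1]/q[2]*c['fy']+c['cy']
```

Run:
```python
from h import *
np.set_printoptions(precision=3,suppress=True)
for n in('scene','side','wrist'):
    c=snap(n,n+'0'); print(n,c['fx'],c['cx'],c['cy'],c['world_from_camera'])
o=env.get_obs(); print(o)
```

```text
cell.py
pics
scene 532.236927355601 313.5814255485632 249.7829585105656 [[ 0.548 -0.494  0.675 -0.115]
 [-0.836 -0.34   0.43  -0.475]
 [ 0.017 -0.8   -0.6    0.596]
 [ 0.     0.     0.     1.   ]]
side 528.2448300487501 324.21413735705465 235.92129222942637 [[ 0.998 -0.017  0.062  0.436]
 [-0.064 -0.361  0.93  -0.899]
 [ 0.006 -0.932 -0.361  0.399]
 [ 0.     0.     0.     1.   ]]
wrist 363.2382001735626 322.04156835708477 244.6879518243953 [[ 1.     0.001 -0.001  0.649]
 [ 0.001 -0.966 -0.257  0.07 ]
 [-0.001  0.257 -0.966  0.382]
 [ 0.     0.     0.     1.   ]]
{'time_s': 0.15, 'qpos': array([ 0.81 , 18.428, -4.016, 83.159,  1.295, 78.54 , -3.26 ]), 'joint_velocities': array([ 0.143, -0.118, -0.034, -0.221,  0.078, -0.033, -0.016]), 'effort': array([  0.   , -49.179,  -0.404, -31.288,  -0.064,   0.04 ,   0.   ]), 'tool_pos': array([ 0.65, -0.  ,  0.24]), 'tool_rot': array([-179.918,    0.005,   89.999]), 'force': array([-0.236,  0.447, -0.7  ]), 'wrist_torque': array([ 0.021,  0.018, -0.008]), 'grasp_force': 0.0, 'grip_width': 0.08703667345598312}
```

View pics/scene0.png

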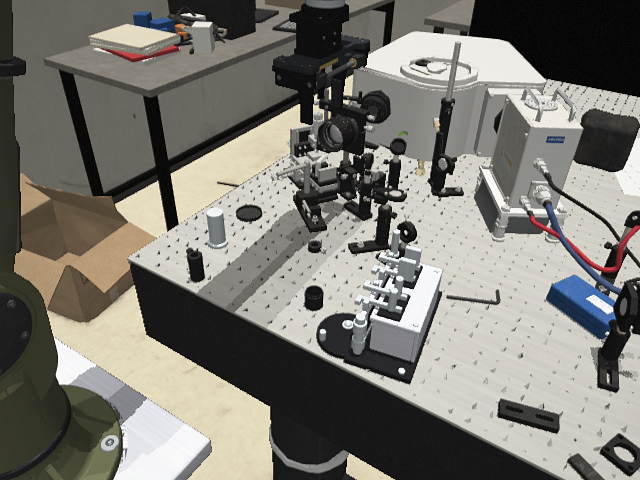

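View pics/side0.png

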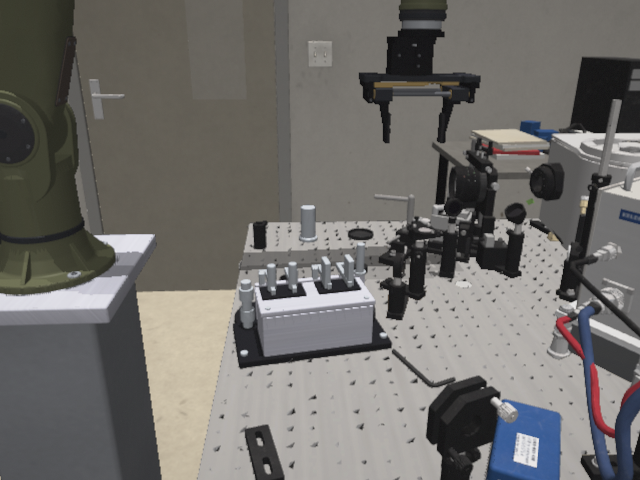

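View pics/wrist0.png

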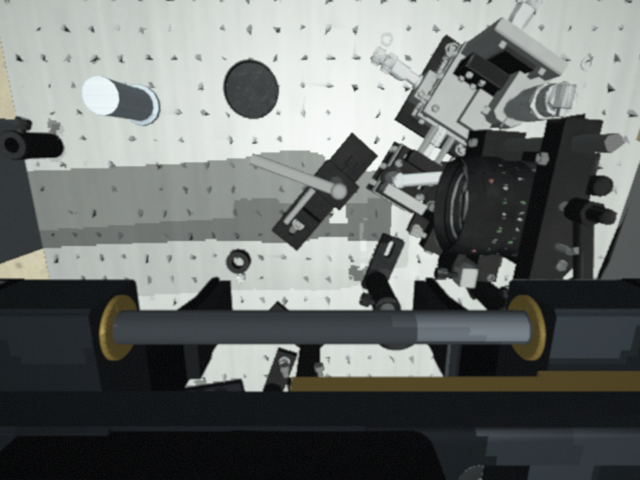

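The scene view shows the enclosure around (385,315), tube (314,297), pedestal top (216,211), holder (195,265) and collar (315,246). The wrist view shows the pedestal top at (100,97). Next I'll take enlarged crops.

Run:
```python
from h import *
a=cv2.imread('pics/scene0.png')[215:390,290:450]; b=cv2.imread('pics/side0.png')[190:365,225:395]
f=lambda i:cv2.resize(i,(400,int(i.shape[0]*400/i.shape[1])),interpolation=cv2.INTER_CUBIC)
a=cv2.resize(a,None,fx=2.4,fy=3.4,interpolation=cv2.INTER_CUBIC);b=cv2.resize(b,None,fx=2.4,fy=3.4,interpolation=cv2.INTER_CUBIC)
cv2.imwrite('pics/crop1.png',np.hstack([a,b])); print(a.shape,b.shape)
c=load('scene0');s=load('side0');w=load('wrist0')
np.set_printoptions(precision=4,suppress=True)
print('ped',onz(c,216,211,.07),onz(w,100,97,.07)); print('tube top',onz(c,314,291,.03)); print('holder',onz(c,195,253,.05),'collar',onz(c,315,245,.01))
```

```text
(595, 384, 3) (595, 408, 3)
ped [0.474  0.1109 0.07  ] [0.4702 0.1096 0.07  ]
tube top [ 0.4294 -0.1314  0.03  ]
holder [0.378  0.0749 0.05  ] collar [ 0.5577 -0.0501  0.01  ]
```

View pics/crop1.png

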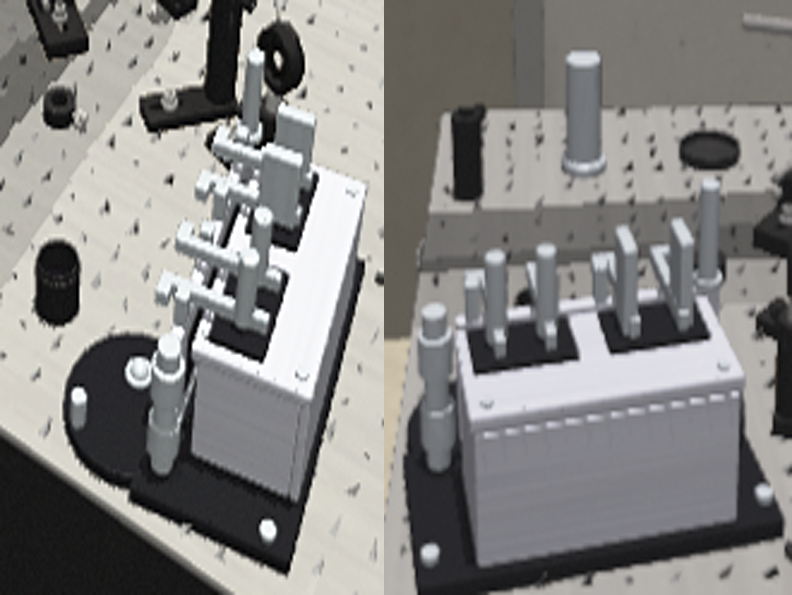

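Run:
```python
from h import *
np.set_printoptions(precision=4,suppress=True)
c=load('scene0');s=load('side0')
P=dict(rn=((248,258),(495,257)),rf=((263,215),(546,250)),fn=((281,155),(626,233)),ff=((297,117),(682,227)),pin=((255,57),(710,186)),hinge=((170,345),(433,312)))
for k,(a,b) in P.items():
    a=(290+a[0]/2.4,215+a[1]/3.4);b=(225+(b[0]-384)/2.4,190+b[1]/3.4)
    p,e=tri(c,a,s,b); z={'pin':.121,'hinge':p[2]}.get(k,.117)
    print(k,p,e,onz(c,*a,z),onz(s,*b,z))
# tube / pedestal / blob masks in scene
g=cv2.cvtColor(c['color'],cv2.COLOR_BGR2GRAY)
for n,(x0,y0,x1,y1) in dict(tube=(300,280,330,312),collar=(305,236,325,256),holder=(183,243,207,285)).items():
    m=(g[y0:y1,x0:x1]<70).astype('uint8'); ys,xs=np.nonzero(m); print(n,xs.min()+x0,xs.max()+x0,ys.min()+y0,ys.max()+y0)
for q in((.471,.110,.07),): print(proj(c,q))
```

```text
rn [ 0.4093 -0.2726  0.1152] 0.00048319683089817614 [ 0.407  -0.2736  0.117 ] [ 0.4096 -0.2762  0.117 ]
rf [ 0.437  -0.2685  0.116 ] 0.00041739385678360674 [ 0.4362 -0.2688  0.117 ] [ 0.4369 -0.2711  0.117 ]
fn [ 0.4806 -0.2595  0.1171] 0.0020792909224319122 [ 0.4791 -0.2602  0.117 ] [ 0.4813 -0.2571  0.117 ]
ff [ 0.5119 -0.2559  0.1171] 0.002669871417208815 [ 0.5099 -0.2567  0.117 ] [ 0.5129 -0.2528  0.117 ]
pin [ 0.5335 -0.2156  0.1192] 0.0005925176571732726 [ 0.5316 -0.2164  0.121 ] [ 0.5327 -0.2206  0.121 ]
hinge [ 0.3728 -0.245   0.08  ] 0.0009304713940239359 [ 0.3733 -0.2446  0.08  ] [ 0.3726 -0.2458  0.08  ]
tube 305 322 286 310
collar 308 321 241 252
holder 186 206 243 281
(np.float64(215.2670309024369), np.float64(211.89758899832083))
```

Points agree with the given sizes: the hinge–pin distance is 163 mm, the catches are 75 mm apart, and the yaw is about 10°. The round catch is the near one. Next I'll move above the tube and look.

Units first: shifts go in units of 5 mm. So -0.131 m is -26.2, -0.22 m is -44.

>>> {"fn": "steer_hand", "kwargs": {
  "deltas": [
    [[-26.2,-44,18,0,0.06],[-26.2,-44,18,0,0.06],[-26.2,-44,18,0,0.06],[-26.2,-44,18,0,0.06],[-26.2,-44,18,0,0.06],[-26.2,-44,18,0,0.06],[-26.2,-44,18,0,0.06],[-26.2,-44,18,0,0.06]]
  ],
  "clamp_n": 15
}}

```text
refused: deltas[0]: the value is too long (schema: maxItems 5). Nothing was moved.
```

The error is about the shape of the input: a list of rows, each a list of 5 numbers. Fixing that and sending the same move.

>>> {"fn": "steer_hand", "kwargs": {
  "deltas": [
    [-26.2,-44,18,0,0.06],
    [-26.2,-44,18,0,0.06],
    [-26.2,-44,18,0,0.06],
    [-26.2,-44,18,0,0.06],
    [-26.2,-44,18,0,0.06],
    [-26.2,-44,18,0,0.06],
    [-26.2,-44,18,0,0.06],
    [-26.2,-44,18,0,0.06]
  ],
  "clamp_n": 15
}}

```text
time_s: 0.82
tool_pos: [0.4245, -0.1337, 0.1491]
tool_rot: [-179.7, -0.0, 89.7]
force: [-0.1, 0.1, -0.6]
grip_width: 0.0605
grasp_force: 0.0
```

>>> {"fn": "steer_hand", "kwargs": {
  "deltas": [
    [0,0,0,0,0.06],
    [0,0,0,0,0.06],
    [0,0,0,0,0.06]
  ]
}}

```text
time_s: 1.07
tool_pos: [0.4315, -0.1303, 0.1519]
tool_rot: [179.9, 0.0, 90.1]
force: [0.6, -0.1, 1.1]
grip_width: 0.0599
grasp_force: 0.0
```

Run:
```python
from h import *
c=snap('wrist','wrist1');s=snap('side','side1');snap('scene','scene1')
cv2.imwrite('pics/v1.png',np.vstack([np.hstack([cv2.resize(c['color'],(400,300)),cv2.resize(s['color'],(400,300))])]))
print(proj(c,(.4294,-.1314,.03)),env.get_obs()['qpos'])
```

```text
(np.float64(319.5736153101187), np.float64(245.92214412260816)) [ 1.17291020e+01 -2.06142760e+00  1.69181487e+00  1.16892244e+02
  6.66283767e-02  6.51346047e+01  1.34871240e+01]
```

View pics/v1.png

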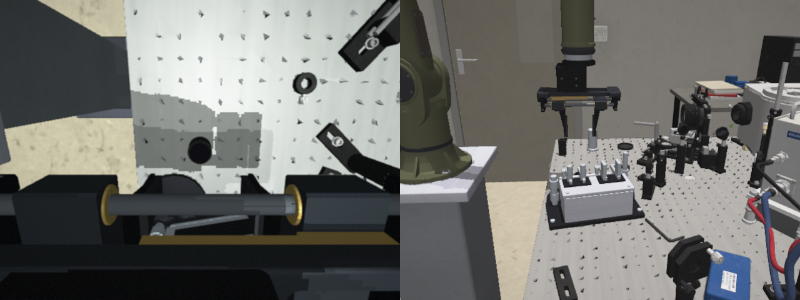

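The wrist view shows the tube at about (320,240) full-size, right where the estimate projects (320,246). Now I'll measure its rim by mask.

Run:
```python
from h import *
np.set_printoptions(precision=4,suppress=True)
c=load('wrist1');g=cv2.cvtColor(c['color'],cv2.COLOR_BGR2GRAY)
x0,y0=285,205;r=g[y0:275,x0:360]
for t in(40,60,80):
    cs,_=cv2.findContours((r<t).astype('uint8'),cv2.RETR_EXTERNAL,cv2.CHAIN_APPROX_NONE)
    k=max(cs,key=cv2.contourArea);(x,y),rad=cv2.minEnclosingCircle(k);b=cv2.boundingRect(k);print(t,b[0]+x0,b[1]+y0,b[2],b[3],onz(c,x+x0,y+y0,.03),onz(c,x+x0,y+y0,.0),rad)
    bx=b[0]+x0+(b[2]-1)/2
    # silhouette: far edge (top of bbox) and near edge at z=.03/.0
    print([onz(c,bx,b[1]+y0,z)[:2] for z in(.0,.03)],[onz(c,bx,b[1]+y0+b[3]-1,z)[:2] for z in(.0,.03)])
print('cam',c['world_from_camera'][:3,3])
s=load('scene0');print('scene mid z.015',onz(s,313.5,298,.015),onz(s,313.5,286,.03),onz(s,313.5,310,0))
```

```text
40 301 219 37 43 [ 0.4293 -0.1268  0.03  ] [ 0.4292 -0.1344  0.    ] 21.148386001586914
[array([ 0.4288, -0.1166]), array([ 0.429 , -0.1108])] [array([ 0.4288, -0.1527]), array([ 0.429 , -0.1433])]
60 301 219 37 43 [ 0.4293 -0.1268  0.03  ] [ 0.4292 -0.1344  0.    ] 21.476831436157227
[array([ 0.4288, -0.1166]), array([ 0.429 , -0.1108])] [array([ 0.4288, -0.1527]), array([ 0.429 , -0.1433])]
80 300 218 39 45 [ 0.4293 -0.1268  0.03  ] [ 0.4292 -0.1344  0.    ] 22.096525192260742
[array([ 0.4288, -0.1157]), array([ 0.429 , -0.1101])] [array([ 0.4288, -0.1536]), array([ 0.429 , -0.1441])]
cam [ 0.4305 -0.0602  0.2941]
scene mid z.015 [ 0.4291 -0.131   0.015 ] [ 0.4392 -0.124   0.03  ] [ 0.4189 -0.1379  0.    ]
```

Scaled: -0.001 m is -0.2, 0.001 m is 0.2.

>>> {"fn": "steer_hand", "kwargs": {
  "deltas": [
    [0.2,-0.2,8,0,0.06],
    [0.2,-0.2,16,0,0.06],
    [0.2,-0.2,22,0,0.06],
    [0.2,-0.2,25.2,0,0.06],
    [0.2,-0.2,25.2,0,0.06],
    [0.2,-0.2,25.2,0,0.06],
    [0.2,-0.2,25.2,0,0.02],
    [0.2,-0.2,25.2,0,0.02]
  ]
}}

```text
time_s: 1.88
tool_pos: [0.4308, -0.1303, 0.027]
tool_rot: [179.8, 0.0, 90.0]
force: [0.2, 1.0, -0.2]
grip_width: 0.0528
grasp_force: 0.0
```

>>> {"fn": "steer_hand", "kwargs": {
  "deltas": [
    [0,0,0,0,0.02],
    [0,0,0,0,0.02],
    [0,0,0,0,0.02],
    [0,0,0,0,0.02]
  ]
}}

```text
time_s: 2.22
tool_pos: [0.4294, -0.1302, 0.0258]
tool_rot: [179.9, 0.0, 90.0]
force: [0.2, 0.7, 1.9]
grip_width: 0.0294
grasp_force: 15.0
```

>>> {"fn": "steer_hand", "kwargs": {
  "deltas": [
    [0,0,-6,0,0.02],
    [0,0,-14,0,0.02],
    [0,0,-22,0,0.02],
    [0,0,-26,0,0.02],
    [0,0,-26,0,0.02]
  ]
}}

```text
time_s: 2.63
tool_pos: [0.4324, -0.1309, 0.1607]
tool_rot: [179.4, 0.1, 90.0]
force: [1.1, 0.1, -0.7]
grip_width: 0.03
grasp_force: 15.0
```

Tube is gripped. Before placing it, I'll test whether the stop pose (~(0.38,-0.08), inside the nominal reach) can be reached.

Scaled: -0.05 m is -10, 0.048 m is 9.6.

>>> {"fn": "steer_hand", "kwargs": {
  "deltas": [
    [5,-5,4,0,0.02],
    [9.6,-10,9,0,0.02],
    [9.6,-10,9,0,0.02],
    [9.6,-10,9,0,0.02],
    [9.6,-10,9,0,0.02],
    [9.6,-10,9,0,0.02],
    [9.6,-10,9,0,0.02]
  ]
}}

```text
time_s: 3.22
tool_pos: [0.3805, -0.0826, 0.1111]
tool_rot: [179.9, 0.0, 90.0]
force: [0.4, 0.2, -0.6]
grip_width: 0.0297
grasp_force: 15.0
```

```bash
python3 -c "
from cell import env;print(env.get_obs()['qpos'].round(1))"
```

```text
[  9.6  -7.2  -1.2 126.7  -0.2  60.4   8.5]
```

Scaled: 0.192 m is 38.4, 0.092 m is 18.4.

>>> {"fn": "steer_hand", "kwargs": {
  "deltas": [
    [4,2,-6,0,0.02],
    [38.4,18.4,-10,0,0.02],
    [38.4,18.4,-10,0,0.02],
    [38.4,18.4,-10,0,0.02],
    [38.4,18.4,-10,0,0.02],
    [38.4,18.4,-10,0,0.02],
    [38.4,18.4,-10,0,0.02],
    [38.4,18.4,-10,0,0.02]
  ]
}}

```text
time_s: 3.88
tool_pos: [0.4721, 0.1112, 0.1607]
tool_rot: [180.0, -0.0, 90.1]
force: [-0.6, 0.1, -1.1]
grip_width: 0.0297
grasp_force: 15.0
```

>>> {"fn": "steer_hand", "kwargs": {
  "deltas": [
    [0,0,0,0,0.02],
    [0,0,0,0,0.02],
    [0,0,0,0,0.02]
  ]
}}

```text
time_s: 4.13
tool_pos: [0.4709, 0.1084, 0.1602]
tool_rot: [-180.0, 0.0, 89.9]
force: [-0.0, 0.4, -0.8]
grip_width: 0.0295
grasp_force: 15.0
```

Run:
```python
from h import *
v=[]
for n in('wrist','scene','side'):
    c=snap(n,n+'2'); u,w=proj(c,(.472,.11,.08)); print(n,u,w)
    u=int(np.clip(u,100,540));w=int(np.clip(w,110,370)); print(u-50,w-80)
    v.append(cv2.resize(c['color'][w-80:w+80,u-50:u+50],(260,416),interpolation=cv2.INTER_CUBIC))
cv2.imwrite('pics/v2.png',np.hstack(v))
```

```text
wrist 324.5496464154568 258.6168130230747
274 178
scene 215.1215562525855 206.9633165454792
165 126
side 308.78838422653735 202.02749589275686
258 122
```

View pics/v2.png

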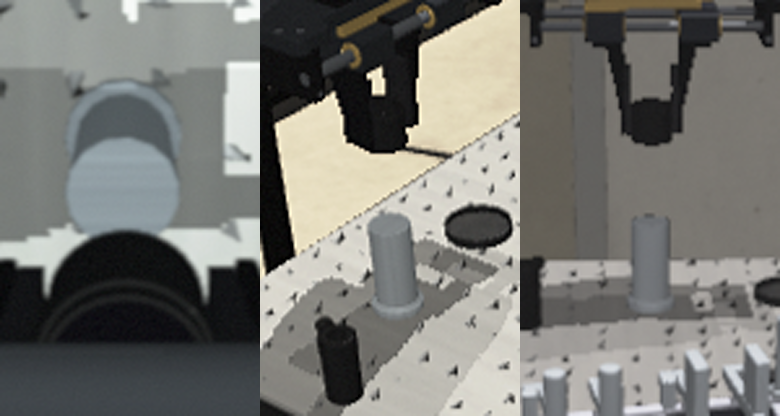

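Wrist crop: the pedestal top is centred near (123,194) in the crop and the tube's lower rim arc tops out at (129,232). In the side view, tube and pedestal both sit at column 651. Turning these into points.

Run:
```python
from h import *
np.set_printoptions(precision=4,suppress=True)
w=load('wrist2');s=load('scene2');d=load('side2')
f=lambda x,y:(274+x/2.6,178+y/2.6)
print('ped edges L,R,T',onz(w,*f(66,194),.07),onz(w,*f(180,194),.07),onz(w,*f(123,137),.07))
print('scene',onz(s,214.8,212.2,.07))
sc=lambda x,y:(165+(x-260)/2.6,126+y/2.6)
print('sceneL/R',onz(s,*sc(368,224),.07),onz(s,*sc(411,224),.07))
print('tri',tri(w,f(123,194),s,(214.8,212.2)), tri(w,f(123,194),d,(308.4,205.5)))
print('tube bottom L,R,T',onz(w,*f(129,232),.135),[onz(w,*f(x,305),.135) for x in(50,208)])
p=[onz(w,*f(129,y),.135) for y in(232,)]
print('proj grip', proj(w,(.471,.1085,.135)),proj(w,(.471,.1085+.015,.135)))
```

```text
ped edges L,R,T [0.4553 0.1111 0.07  ] [0.4845 0.1111 0.07  ] [0.4699 0.1261 0.07  ]
scene [0.4698 0.11   0.07  ]
sceneL/R [0.4614 0.1223 0.07  ] [0.4784 0.0979 0.07  ]
tri (array([0.4701, 0.1108, 0.0694]), np.float64(0.0005521557795896608)) (array([0.4706, 0.1117, 0.0722]), np.float64(0.0013315686389776824))
tube bottom L,R,T [0.4712 0.1226 0.135 ] [array([0.4561, 0.108 , 0.135 ]), array([0.4862, 0.1079, 0.135 ])]
proj grip (np.float64(323.3169344222974), np.float64(294.23745739569114)) (np.float64(323.2851277131156), np.float64(265.38534397393255))
```

>>> {"fn": "steer_hand", "kwargs": {
  "deltas": [
    [0.6,-0.2,6,0,0.02],
    [0.6,-0.2,10,0,0.02],
    [0.6,-0.2,12,0,0.02],
    [0.6,-0.2,12.6,0,0.02],
    [0.6,-0.2,12.6,0,0.02],
    [0.6,-0.2,12.8,0,0.02],
    [0.6,-0.2,12.8,0,0.02]
  ]
}}

```text
time_s: 4.87
tool_pos: [0.471, 0.1131, 0.0973]
tool_rot: [179.9, -0.0, 90.0]
force: [0.5, 0.4, -0.0]
grip_width: 0.0297
grasp_force: 15.0
```

>>> {"fn": "steer_hand", "kwargs": {
  "deltas": [
    [0,0,0,0,0.02],
    [0,0,0,0,0.02],
    [0,0,0,0,0.02]
  ]
}}

```text
time_s: 5.12
tool_pos: [0.4704, 0.113, 0.0967]
tool_rot: [179.9, -0.0, 90.0]
force: [-1.3, -0.6, -1.1]
grip_width: 0.0296
grasp_force: 15.0
```

>>> {"fn": "steer_hand", "kwargs": {
  "deltas": [
    [-0.2,0,0.2,0,0.02],
    [-0.2,0,0.2,0,0.02],
    [-0.2,0,0.3,0,0.02]
  ]
}}

```text
time_s: 5.37
tool_pos: [0.4705, 0.1124, 0.0957]
tool_rot: [179.9, -0.0, 90.0]
force: [-3.3, -0.3, 9.5]
grip_width: 0.0296
grasp_force: 15.0
```

Run:
```python
from h import *
print(env.get_obs()['force'],env.get_obs()['tool_pos'])
v=[]
for n in('wrist','scene','side'):
    c=snap(n,n+'3'); u,w=map(int,proj(c,(.47,.11,.08))); w=max(w,80);print(n,u-40,w-60)
    v.append(cv2.resize(c['color'][w-60:w+60,u-40:u+40],(260,390),interpolation=cv2.INTER_CUBIC))
cv2.imwrite('pics/v3.png',np.hstack(v))
```

```text
[-3.31827626 -0.3406139   9.50547499] [0.47047259 0.11239185 0.09569992]
wrist 282 247
scene 174 147
side 267 142
```

View pics/v3.png

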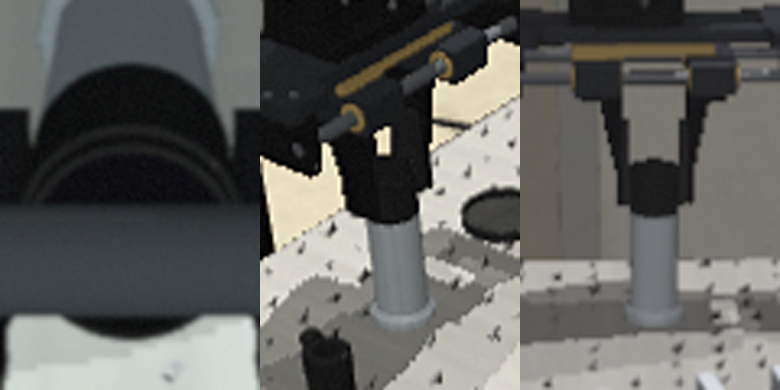

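The tube sits on the pedestal (9.5 N contact), aligned with it in the side view (both near column 652) and in the scene view. Releasing and retreating upward.

Scaled: -0.1 m is -20, -0.07 m is -14.

>>> {"fn": "steer_hand", "kwargs": {
  "deltas": [
    [0,0,-0.2,0,0.05],
    [0,0,-0.2,0,0.05],
    [0,0,-0.2,0,0.05],
    [0,0,-0.2,0,0.05],
    [0,0,-6,0,0.05],
    [0,0,-14,0,0.05],
    [0,0,-20,0,0.05],
    [0,0,-20,0,0.05]
  ]
}}

```text
time_s: 6.18
tool_pos: [0.4737, 0.1129, 0.2011]
tool_rot: [179.4, -0.1, 90.0]
force: [1.5, 0.7, 1.0]
grip_width: 0.05
grasp_force: 0.0
```

>>> {"fn": "steer_hand", "kwargs": {
  "deltas": [
    [-6,0,-2,0,0.06],
    [-16,-4,-2,-3,0.06],
    [-24,-6,-2,-6,0.06],
    [-24,-6,-2,-10,0.06],
    [-24,-6,-2,-10,0.06]
  ]
}}

```text
time_s: 6.6
tool_pos: [0.4389, -0.0122, 0.2044]
tool_rot: [-180.0, 0.1, 99.7]
force: [1.6, 0.0, 0.1]
grip_width: 0.0596
grasp_force: 0.0
```

Run:
```python
from h import *
v=[]
for n in('wrist','scene','side'):
    c=snap(n,n+'4'); u,w=map(int,proj(c,(.47,.11,.085))); u=int(np.clip(u,40,600));w=int(np.clip(w,60,420));print(n,u-40,w-60)
    v.append(cv2.resize(c['color'][w-60:w+60,u-40:u+40],(260,390),interpolation=cv2.INTER_CUBIC))
cv2.imwrite('pics/v4.png',np.hstack(v))
```

```text
wrist 360 17
scene 174 145
side 267 139
```

View pics/v4.png

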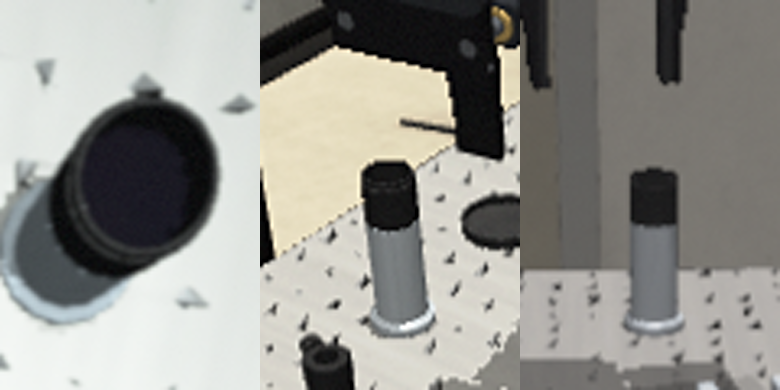

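Tube stands on the pedestal, with a slight left offset possible in the scene view (crop 390 vs 394). I'll measure edges numerically.

Run:
```python
from h import *
for n,x0,y0 in(('scene4',174,145),('side4',267,139)):
    c=load(n);g=cv2.cvtColor(c['color'],cv2.COLOR_BGR2GRAY).astype(int)
    for y in range(y0+54,y0+96,3):
        print(n,y,g[y,x0+28:x0+56])
```

```text
scene4 199 [220 223 234  73  20  18  17  20  24  19  23  22  23  24  21  22  13  35
  18  46 220 217 215 213 207 213 213 212]
scene4 202 [219 222 233  68  30  28  23  25  28  30  30  23  29  25  17  35  50  30
  17   1 166 218 217 216 215 215 214 213]
scene4 205 [222 224 234  57   9  13  20  21  20  22  20  22  22  20  22  22  22  21
  18   3 107 215 214 211 213 207 179 138]
scene4 208 [225 137 220 159  39  16  20  19  23  21  23  24  19  20  21  22  19  21
  20  14  52 216 213 209 213 212 214 214]
scene4 211 [217 216 214 225  61  13  19  19  23  26  21  21  22  21  23  20  23  20
  19  12   0 220 215 216 214 215 214 213]
scene4 214 [196 192 218 224 154  68  19  13  16  19  20  20  20  19  19  13  15  11
  78 117  94 181 214 212 209 210 211 215]
scene4 217 [210 212 211 214 211 112 108 117 119 130 138 120 132 131 130 124 123 118
 116 108  98 150 216 213 213 211 213 213]
scene4 220 [215 214 212 213 216 134 108 114 119 121 128 125 125 124 127 124 120 119
 114 107 104  81 204 214 213 211 210 209]
scene4 223 [216 201 179 213 221 154 107 113 116 121 125 127 127 121 125 123 121 120
 116 107
[... 1713 characters left out ...]
6 117 119 119 118 119 120 120 117
 110  99  89 118 118 119 120 120 120 120]
side4 220 [114 115 116 117 118 112  95 105 112 116 118 118 118 119 121 119 120 116
 110  99  90 120 119 119 119 120 120 120]
side4 223 [181 180 177 176 166 127  85 105 111 116 117 118 118 120 120 120 120 116
 110 108 138 181 181 181 180 179 167 128]
side4 226 [180 179 178 179 179 166 112 105 110 116 118 119 118 120 120 119 119 115
 110 109 138 182 182 182 182 181 180 179]
side4 229 [182 179 178 179 179 166 112 106 110 116 117 120 120 120 120 119 119 114
 109 107 138 180 183 184 183 182 182 181]
side4 232 [180 181 179 173 159 138  99 106 111 115 118 119 120 120 120 119 117 114
 109 104 130 179 182 183 184 182 182 181]
```

Edge fits show tube and pedestal axes coincide within 0.3 px in both views. Next I'll move above the round catch.

Scaled: -0.252 m is -50.4, -0.061 m is -12.2.

>>> {"fn": "steer_hand", "kwargs": {
  "deltas": [
    [-50.4,-12.2,6,0,0.062],
    [-50.4,-12.2,6,0,0.062],
    [-50.4,-12.2,6,0,0.062],
    [-50.4,-12.2,6,0,0.062],
    [-50.4,-12.2,6,0,0.062],
    [-50.4,-12.2,6,0,0.062],
    [-50.4,-12.2,6,0,0.062],
    [-50.4,-12.2,6,0,0.062]
  ]
}}

```text
time_s: 7.42
tool_pos: [0.4234, -0.2693, 0.1739]
tool_rot: [-179.9, 0.0, 99.7]
force: [0.9, 0.7, 0.2]
grip_width: 0.0619
grasp_force: 0.0
```

>>> {"fn": "steer_hand", "kwargs": {
  "deltas": [
    [0,0,0,0,0.062],
    [0,0,0,0,0.062],
    [0,0,0,0,0.062]
  ]
}}

```text
time_s: 7.67
tool_pos: [0.4248, -0.2644, 0.1748]
tool_rot: [180.0, -0.0, 100.2]
force: [0.5, -0.6, -0.6]
grip_width: 0.0621
grasp_force: 0.0
```

Run:
```python
from h import *
o=env.get_obs();R=__import__('scipy.spatial.transform',fromlist=['x']).Rotation.from_euler('xyz',o['tool_rot'],degrees=True)
print(R.inv().apply(np.array([.423,-.271,.11])-o['tool_pos']))
w=snap('wrist','wrist5');a=snap('side','side5')
for p in((.409,-.2735,.117),(.437,-.2685,.117),(.372,-.245,.08),(.5325,-.2165,.121)):print(proj(w,p))
cv2.imwrite('pics/v5.png',np.hstack([cv2.resize(w['color'],(480,360))[:,:],cv2.resize(a['color'][120:360,215:415],(300,360))]))
```

```text
[-0.0062039  -0.00296793  0.06480379]
(np.float64(293.5250496571002), np.float64(282.8209217623931))
(np.float64(342.0474681940574), np.float64(282.9124913141325))
(np.float64(249.19718058707207), np.float64(213.47448401947116))
(np.float64(530.4015624516903), np.float64(227.27707473333535))
```

View pics/v5.png

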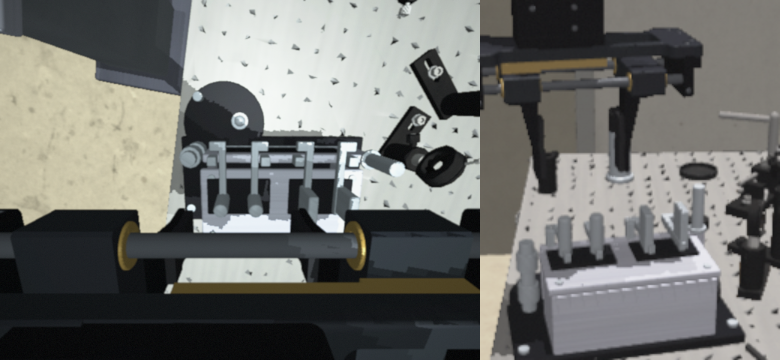

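Wrist view: round post tops at (293,280) and (343,277) full-size, within 3–5 px of the predictions; pin top at (531,227) matches too. Descending and squeezing.

>>> {"fn": "steer_hand", "kwargs": {
  "deltas": [
    [-1,-0.4,4,0,0.062],
    [-1,-0.4,8,0,0.062],
    [-1,-0.4,11,0,0.062],
    [-1,-0.4,13,0,0.062],
    [-1,-0.4,13,0,0.062],
    [-1,-0.4,13,0,0.062],
    [-1,-0.4,13,0,0.062]
  ],
  "clamp_n": 25
}}

```text
time_s: 8.35
tool_pos: [0.4234, -0.2721, 0.1108]
tool_rot: [179.9, 0.1, 100.0]
force: [-0.6, 0.6, 0.3]
grip_width: 0.0622
grasp_force: 0.0
```

```bash
python3 -c "
from h import *
o=env.get_obs();from scipy.spatial.transform import Rotation as Q
print(Q.from_euler('xyz',o['tool_rot'],degrees=True).inv().apply(np.array([.423,-.271,.11])-o['tool_pos']))"
```

```text
[ 0.00119988 -0.00020867  0.00079817]
```

>>> {"fn": "steer_hand", "kwargs": {
  "deltas": [
    [0,0,0,0,0.045],
    [0,0,0,0,0.04],
    [0,0,0,0,0.03],
    [0,0,0,0,0.02],
    [0,0,0,0,0.01],
    [0,0,0,0,0.01],
    [0,0,0,0,0.01],
    [0,0,0,0,0.01]
  ]
}}

```text
time_s: 9.02
tool_pos: [0.4233, -0.2721, 0.1104]
tool_rot: [179.9, 0.0, 100.0]
force: [0.9, 1.4, 3.3]
grip_width: 0.0181
grasp_force: 25.0
```

>>> {"fn": "steer_hand", "kwargs": {
  "deltas": [
    [0,0,0,0,0.01],
    [0,0,0,0,0.01],
    [0,0,0,0,0.01],
    [0,0,0,0,0.01],
    [0,0,0,0,0.01],
    [0,0,0,0,0.01]
  ]
}}

```text
time_s: 9.52
tool_pos: [0.4233, -0.2721, 0.1103]
tool_rot: [179.9, 0.0, 100.0]
force: [1.2, 1.2, 5.4]
grip_width: 0.0184
grasp_force: 25.0
```

Squeezed fully (both jaws, 25 N). Releasing and moving over the flat catch.

>>> {"fn": "steer_hand", "kwargs": {
  "deltas": [
    [0,0,0,0,0.062],
    [0,0,0,0,0.062],
    [0,0,0,0,0.062],
    [0,0,0,0,0.062],
    [0,0,-6,0,0.062],
    [0,0,-10,0,0.062],
    [0.2,6,-11,0,0.062],
    [0.2,12,-11,0,0.062]
  ]
}}

```text
time_s: 10.18
tool_pos: [0.482, -0.2621, 0.1671]
tool_rot: [179.8, 0.1, 99.8]
force: [0.0, -0.8, 0.2]
grip_width: 0.0593
grasp_force: 0.0
```

>>> {"fn": "steer_hand", "kwargs": {
  "deltas": [
    [0,2.8,0,0,0.062],
    [0,2.8,0,0,0.062],
    [0,2.8,0,0,0.062],
    [0,2.8,0,0,0.062]
  ]
}}

```text
time_s: 10.52
tool_pos: [0.4938, -0.2588, 0.164]
tool_rot: [-179.9, -0.0, 99.9]
force: [-0.4, -0.2, 0.0]
grip_width: 0.0619
grasp_force: 0.0
```

Run:
```python
from h import *
o=env.get_obs();from scipy.spatial.transform import Rotation as Q
print(Q.from_euler('xyz',o['tool_rot'],degrees=True).inv().apply(np.array([.4965,-.2582,.11])-o['tool_pos']))
w=snap('wrist','wrist6');a=snap('side','side6');s=snap('scene','scene6')
for p in((.4806,-.261,.117),(.512,-.2555,.117),(.5325,-.2165,.121)):print(proj(w,p))
cv2.imwrite('pics/v6.png',np.hstack([cv2.resize(w['color'],(480,360)),cv2.resize(s['color'][200:340,300:440],(320,360))]))
```

```text
[5.15945026e-05 2.88146156e-03 5.40396498e-02]
(np.float64(298.9664857764395), np.float64(279.1826793177754))
(np.float64(356.60075640040384), np.float64(279.2575117490488))
(np.float64(411.003749445761), np.float64(218.54083610837665))
```

View pics/v6.png

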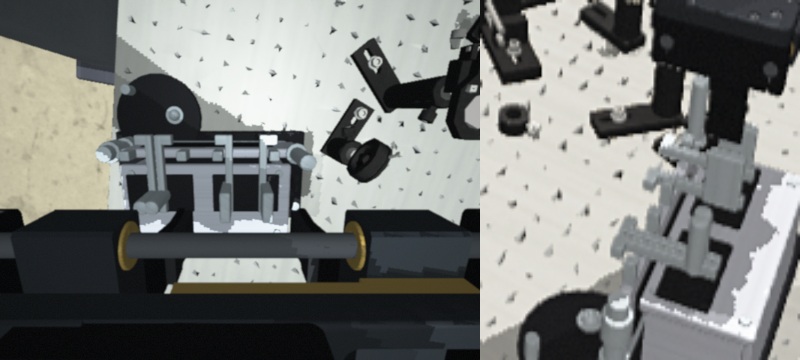

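Round catch is visibly closed; flat paddle tops at (300,280) and (353,277) full-size agree with the prediction; pin top at (412,216). Descending and squeezing the flat catch; also checking the height of the black ring beyond the pin.

Scaled: 0.054 m is 10.8, 0.05 m is 10.

>>> {"fn": "steer_hand", "kwargs": {
  "deltas": [
    [0,0.4,4,0,0.062],
    [0,0.4,8,0,0.062],
    [0,0.4,10,0,0.062],
    [0,0.4,10.8,0,0.062],
    [0,0.4,10.8,0,0.062],
    [0,0.4,10.8,0,0.045],
    [0,0.4,10.8,0,0.035],
    [0,0.4,10.8,0,0.02]
  ],
  "clamp_n": 25
}}

```text
time_s: 11.33
tool_pos: [0.4979, -0.2583, 0.1119]
tool_rot: [179.9, 0.1, 100.0]
force: [-0.1, 0.2, -0.6]
grip_width: 0.0492
grasp_force: 0.0
```

>>> {"fn": "steer_hand", "kwargs": {
  "deltas": [
    [0,0,0,0,0.01],
    [0,0,0,0,0.01],
    [0,0,0,0,0.01],
    [0,0,0,0,0.01],
    [0,0,0,0,0.01],
    [0,0,0,0,0.01],
    [0,0,0,0,0.01]
  ]
}}

```text
time_s: 11.92
tool_pos: [0.4971, -0.2582, 0.1117]
tool_rot: [-180.0, 0.0, 100.0]
force: [-1.8, 0.3, 6.2]
grip_width: 0.0192
grasp_force: 25.0
```

Run:
```python
from h import *
c=load('scene0');w=load('wrist6');w5=load('wrist5')
print(tri(w,(493,213),c,(407,232)),tri(w,(493,213),w5,(586,220)))
```

```text
(array([ 0.59299652, -0.21032363,  0.08259437]), np.float64(0.0013910861385663066)) (array([ 0.59595969, -0.21011147,  0.0755521 ]), np.float64(0.000557110159752892))
```

Scaled: -0.055 m is -11, 0.042 m is 8.4.

>>> {"fn": "steer_hand", "kwargs": {
  "deltas": [
    [0,0,0,0,0.05],
    [0,0,0,0,0.05],
    [0,0,0,0,0.05],
    [0,0,-4,0,0.05],
    [0,0,-10,0,0.05],
    [4,4,-11,0,0.04],
    [7,8.4,-11,0,0.034],
    [7,8.4,-11,0,0.034]
  ]
}}

```text
time_s: 12.58
tool_pos: [0.5368, -0.2103, 0.1665]
tool_rot: [179.7, -0.1, 100.4]
force: [0.4, 2.1, 0.5]
grip_width: 0.0376
grasp_force: 0.0
```

>>> {"fn": "steer_hand", "kwargs": {
  "deltas": [
    [0,0,0,0,0.034],
    [0,0,0,0,0.034],
    [0,0,0,0,0.034]
  ]
}}

```text
time_s: 12.83
tool_pos: [0.5316, -0.2171, 0.1652]
tool_rot: [-179.9, 0.0, 99.9]
force: [0.7, -0.3, 0.2]
grip_width: 0.0344
grasp_force: 0.0
```

Run:
```python
from h import *
o=env.get_obs();from scipy.spatial.transform import Rotation as Q
print(Q.from_euler('xyz',o['tool_rot'],degrees=True).inv().apply(np.array([.5325,-.2165,.108])-o['tool_pos']))
w=snap('wrist','wrist7');a=snap('side','side7');s=snap('scene','scene7')
print(proj(w,(.5325,-.2165,.121)))
cv2.imwrite('pics/v7.png',np.hstack([cv2.resize(w['color'][160:360,180:460],(420,300)),cv2.resize(s['color'][200:320,320:440],(300,300))]))
```

```text
[0.00044736 0.00105326 0.05721133]
(np.float64(324.8229613314131), np.float64(280.33179136666))
```

View pics/v7.png

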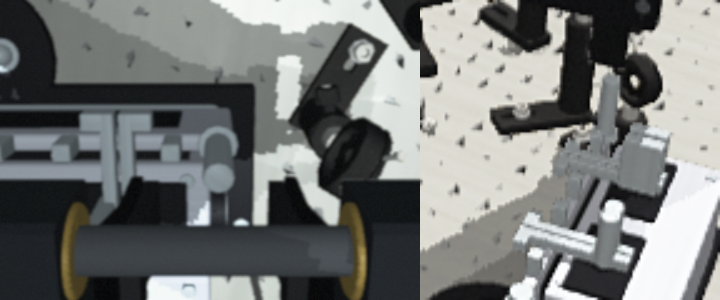

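Pin top is at (326,279) full-size vs predicted (325,280); both catches are closed, and the black ring edge is ~45 mm off, clear of the fingers (~32 mm). Descending to grip the pin.

Scaled: 0.056 m is 11.2, 0.05 m is 10.

>>> {"fn": "steer_hand", "kwargs": {
  "deltas": [
    [0,0.2,4,0,0.034],
    [0,0.2,8,0,0.034],
    [0,0.2,10,0,0.034],
    [0,0.2,11.2,0,0.034],
    [0,0.2,11.2,0,0.034],
    [0,0.2,11.2,0,0.02],
    [0,0.2,11.2,0,0.005],
    [0,0.2,11.2,0,0.005]
  ],
  "clamp_n": 45
}}

```text
time_s: 13.65
tool_pos: [0.5338, -0.2161, 0.1101]
tool_rot: [180.0, 0.0, 100.0]
force: [0.1, 0.1, 0.0]
grip_width: 0.0211
grasp_force: 0.2
```

>>> {"fn": "steer_hand", "kwargs": {
  "deltas": [
    [0,0,0,0,0.005],
    [0,0,0,0,0.005],
    [0,0,0,0,0.005],
    [0,0,0,0,0.005]
  ]
}}

```text
time_s: 13.98
tool_pos: [0.5333, -0.2161, 0.1099]
tool_rot: [-180.0, 0.0, 100.0]
force: [-1.5, -0.5, 1.4]
grip_width: 0.011
grasp_force: 45.0
```

>>> {"fn": "steer_hand", "kwargs": {
  "deltas": [
    [1.6,0,0,0,0.005],
    [3.2,-0.2,0,0,0.005],
    [4.8,-0.4,0,0,0.005],
    [6.4,-0.6,0,0,0.005],
    [8,-1,0,0,0.005],
    [9.6,-1.4,0,0,0.005],
    [9.6,-1.4,0,0,0.005]
  ]
}}

```text
time_s: 14.57
tool_pos: [0.5174, -0.1683, 0.1099]
tool_rot: [-179.9, -0.0, 100.1]
force: [-2.2, -3.2, 0.5]
grip_width: 0.0107
grasp_force: 45.0
```

Units first: shifts go in units of 5 mm. So 0.044 m is 8.8, 0.037 m is 7.4.

>>> {"fn": "steer_hand", "kwargs": {
  "deltas": [
    [1.6,-0.6,0,0,0.005],
    [3,-1.2,0,0,0.005],
    [4.4,-1.8,0,0,0.005],
    [6,-2.6,0,0,0.005],
    [7.4,-3.4,0,0,0.005],
    [8.8,-4.2,0,0,0.005],
    [8.8,-4.2,0,0,0.005]
  ]
}}

```text
time_s: 15.15
tool_pos: [0.4895, -0.1282, 0.11]
tool_rot: [180.0, -0.1, 100.1]
force: [-0.2, 0.7, 2.1]
grip_width: 0.0107
grasp_force: 45.0
```

>>> {"fn": "steer_hand", "kwargs": {
  "deltas": [
    [1.4,-1,0,0,0.005],
    [2.6,-2,0,0,0.005],
    [3.8,-3,0,0,0.005],
    [5,-4.2,0,0,0.005],
    [6,-5.4,0,0,0.005],
    [7.2,-6.6,0,0,0.005],
    [7.2,-6.6,0,0,0.005]
  ]
}}

```text
time_s: 15.73
tool_pos: [0.4512, -0.0975, 0.11]
tool_rot: [179.9, -0.1, 100.1]
force: [5.7, 3.3, -4.0]
grip_width: 0.0109
grasp_force: 45.0
```

>>> {"fn": "steer_hand", "kwargs": {
  "deltas": [
    [1,-1.4,0,0,0.005],
    [1.8,-2.6,0,0,0.005],
    [2.6,-4,0,0,0.005],
    [3.4,-5.4,0,0,0.005],
    [4.2,-7,0,0,0.005],
    [4.8,-8.4,0,0,0.005],
    [4.8,-8.4,0,0,0.005]
  ]
}}

```text
time_s: 16.32
tool_pos: [0.4057, -0.0789, 0.1099]
tool_rot: [179.8, -0.4, 100.1]
force: [5.3, 12.2, -1.7]
grip_width: 0.0105
grasp_force: 45.0
```

>>> {"fn": "steer_hand", "kwargs": {
  "deltas": [
    [0.6,-1.6,0,0,0.005],
    [1,-3,0,0,0.005],
    [1.2,-3.8,0,0,0.005],
    [1.4,-4.6,0,0,0.005],
    [1.4,-4.6,0,0,0.005],
    [1.4,-4.6,0,0,0.005]
  ]
}}

```text
time_s: 16.82
tool_pos: [0.382, -0.0765, 0.11]
tool_rot: [179.9, -0.4, 100.1]
force: [2.9, 11.8, 1.2]
grip_width: 0.0108
grasp_force: 45.0
```

Run:
```python
from h import *
from scipy.optimize import least_squares
P=np.array([(.5333,-.2161),(.5174,-.1683),(.4895,-.1282),(.4512,-.0975),(.4057,-.0789),(.382,-.0765)])
f=lambda h:np.hypot(*(P-h[:2]).T)-.163
r=least_squares(f,[.3725,-.245]);d=P-r.x;print(r.x,r.fun,np.arctan2(d[:,1],d[:,0]))
s=snap('scene','scene8');w=snap('wrist','wrist8')
cv2.imwrite('pics/v8.png',np.hstack([cv2.resize(s['color'][190:390,240:450],(420,400),interpolation=cv2.INTER_CUBIC),cv2.resize(w['color'][100:360,150:490],(380,400))]))
print(r.x[0]+.163*np.cos(1.35+.177),r.x[1]+.163*np.sin(1.527),env.get_obs()['qpos'].round(1))
```

```text
[ 0.37103409 -0.23908181] [ 8.85296432e-04 -4.17575136e-04 -7.38027822e-04 -2.97875255e-04
  8.90012889e-04 -4.87967509e-05] [0.14069475 0.45043758 0.75234204 1.05558835 1.35766707 1.50344973]
0.37817060477418696 -0.07623810677871887 [  6.8  -7.    0.9 126.7  -0.3  60.4  17.9]
```

View pics/v8.png

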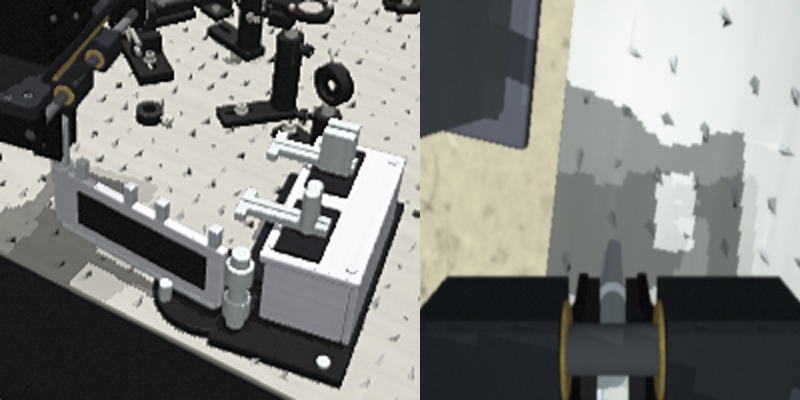

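The gate stands almost at its stop post and both catches are closed. The wrist shows the pin between the fingers. I'll press on gently to the stop and relieve the radial load.

>>> {"fn": "steer_hand", "kwargs": {
  "deltas": [
    [0.6,-0.4,0,0,0.005],
    [0.6,-0.8,0,0,0.005],
    [0.6,-0.8,0,0,0.005],
    [0.6,-0.8,0,0,0.005]
  ]
}}

```text
time_s: 17.25
tool_pos: [0.378, -0.0762, 0.11]
tool_rot: [179.9, -0.2, 100.0]
force: [3.7, 7.6, 0.1]
grip_width: 0.0107
grasp_force: 45.0
```

>>> {"fn": "steer_hand", "kwargs": {
  "deltas": [
    [0.2,-0.6,0,0,0.005],
    [0.2,-0.6,0,0,0.005],
    [0.2,-0.6,0,0,0.005],
    [0.2,-0.6,0,0,0.005]
  ]
}}

```text
time_s: 17.58
tool_pos: [0.3759, -0.0761, 0.1101]
tool_rot: [179.7, -0.1, 100.1]
force: [6.9, 5.8, -4.1]
grip_width: 0.0108
grasp_force: 44.9
```

>>> {"fn": "steer_hand", "kwargs": {
  "deltas": [
    [0.2,-0.6,0,0,0.005],
    [0.2,-0.6,0,0,0.005],
    [0.2,-0.6,0,0,0.005],
    [0.2,-0.6,0,0,0.005]
  ]
}}

```text
time_s: 17.92
tool_pos: [0.3735, -0.0759, 0.1101]
tool_rot: [179.6, -0.1, 100.0]
force: [9.7, 5.3, -5.2]
grip_width: 0.0108
grasp_force: 45.0
```

>>> {"fn": "steer_hand", "kwargs": {
  "deltas": [
    [0.2,-0.6,0,0,0.005],
    [0.2,-0.6,0,0,0.005],
    [0.2,-0.6,0,0,0.005],
    [0.2,-0.6,0,0,0.005]
  ]
}}

```text
time_s: 18.25
tool_pos: [0.3712, -0.0758, 0.1102]
tool_rot: [179.5, -0.0, 100.0]
force: [11.8, 5.1, -8.7]
grip_width: 0.0108
grasp_force: 45.0
```

I've viewed more pictures than the 10 allowed (12), so I'll view no more. I'll check numerically whether the gate itself still moves under the last push.

Run:
```python
from h import *
a=load('scene8')['color'];b=snap('scene','scene9')
T=lambda c:cv2.cvtColor(c,cv2.COLOR_BGR2GRAY)
# dark window of gate in crop8: (78..205,190..290)/2+(240,190)
for n,i in(('8',a),('9',b['color'])):
    m=(T(i)[275:340,272:350]<45).astype('uint8');k=max(cv2.findContours(m,0,1)[0],key=cv2.contourArea)
    print(n,cv2.contourArea(k),[tuple(int(v) for v in q) for q in cv2.approxPolyDP(k,4,True)[:,0]+(272,275)])
h=np.array([.371,-.2391])
for th in(1.25,1.3,1.35,1.4):
    for y in(.163,):
        t=th+.165;p=h+y*np.array([np.cos(t),np.sin(t)]);print(th,p,proj(b,(*p,.075)))
    print([np.round(proj(b,(*(h+q*np.array([np.cos(t),np.sin(t)])),.075)),1) for q in(.05,.1)])
g=T(b['color'])
t8=T(a)[268:300,262:330];r=cv2.matchTemplate(g[258:312,250:345],t8,cv2.TM_CCOEFF_NORMED);print(cv2.minMaxLoc(r))
```

```text
8 937.0 [(279, 286), (280, 301), (341, 334), (341, 318)]
9 979.0 [(275, 289), (277, 305), (341, 335), (342, 320)]
1.25 [ 0.39629219 -0.07807421] (np.float64(274.191793396892), np.float64(268.05015426793636))
[array([329.2, 301.8]), array([303.8, 286.2])]
1.3 [ 0.38821265 -0.07701137] (np.float64(270.516238531422), np.float64(270.50919235003147))
[array([328.1, 302.7]), array([301.6, 287.9])]
1.35 [ 0.38009008 -0.07635366] (np.float64(266.9893374216351), np.float64(273.1075816828087))
[array([327. , 303.6]), array([299.5, 289.6])]
1.4 [ 0.3719448  -0.07610274] (np.float64(263.6202841854893), np.float64(275.8433230436419))
[array([326. , 304.5]), array([297.5, 291.4])]
(0.22956444323062897, 0.8892949819564819, (0, 22), (9, 13))
```

Create gw.py:
```python
from h import *
import sys
b=snap('scene',sys.argv[1]);g=cv2.cvtColor(b['color'],cv2.COLOR_BGR2GRAY)
m=(g[275:345,268:350]<45).astype('uint8');k=max(cv2.findContours(m,0,1)[0],key=cv2.contourArea)
print([tuple(int(v) for v in q) for q in cv2.approxPolyDP(k,4,True)[:,0]+(268,275)])
r=cv2.minAreaRect(k);print(r)
```

```text
(no output)
```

>>> {"fn": "steer_hand", "kwargs": {
  "deltas": [
    [0,-0.6,0,0,0.005],
    [0,-0.6,0,0,0.005],
    [0,-0.6,0,0,0.005],
    [0,-0.6,0,0,0.005]
  ]
}}

```text
time_s: 18.63
tool_pos: [0.3691, -0.0758, 0.1102]
tool_rot: [179.4, -0.1, 100.0]
force: [15.2, 6.1, -11.0]
grip_width: 0.0106
grasp_force: 45.0
```

```bash
python3 gw.py s10
```

```text
[(275, 290), (276, 305), (341, 335), (340, 319)]
((39.97425842285156, 37.55742645263672), (78.63313293457031, 14.820409774780273), 24.145544052124023)
```

>>> {"fn": "steer_hand", "kwargs": {
  "deltas": [
    [0,-0.8,0,0,0.005],
    [0,-0.8,0,0,0.005],
    [0,-0.8,0,0,0.005],
    [0,-0.8,0,0,0.005]
  ]
}}

```text
time_s: 19.02
tool_pos: [0.3663, -0.0758, 0.1103]
tool_rot: [179.3, -0.1, 100.1]
force: [19.1, 8.5, -14.5]
grip_width: 0.011
grasp_force: 45.0
```

```bash
python3 gw.py s11
```

```text
[(274, 291), (275, 306), (341, 335), (341, 320)]
((39.573570251464844, 37.835548400878906), (79.1269302368164, 14.797264099121094), 24.10223388671875)
```

Run:
```python
from h import *
c=load('scene0');h=np.array([.3715,-.241])
for uv,z in(((322.9,339),.01),((322.9,333),.03),((322.9,333),.025)):
    p=onz(c,*uv,z)[:2];d=p-h;r=np.hypot(*d);a=np.arctan2(d[1],d[0])
    for hw in(.007,.009):print(p,r,'gate ang at contact',a-np.arcsin(hw/r)-.172)
# gate angle from window bottom/top edges: for each panel angle, heights implied of both ends must match
for n,q in(('8',[(279,286),(280,301),(341,334),(341,318)]),('9',[(275,289),(277,305),(341,335),(342,320)]),('11',[(274,291),(275,306),(341,335),(341,320)])):
    for th in(1.25,1.3,1.35,1.4,1.45):
        t=th+.172;e=np.array([np.cos(t),np.sin(t)]);nrm=np.array([-e[1],e[0]]);p0=h+.004*nrm
        out=[]
        for u,v in q:
            o,d=ray(c,u,v);s=((p0-o[:2])@nrm)/(d[:2]@nrm);X=o+s*d;out+=[round(1000*(X[:2]-h)@e,1),round(1000*X[2],1)]
        print(n,th,out)
```

```text
[ 0.36520302 -0.18976538] 0.05162013596899411 gate ang at contact 1.385062712719431
[ 0.36520302 -0.18976538] 0.05162013596899411 gate ang at contact 1.3458416010061254
[ 0.35891946 -0.19309459] 0.04952977544706919 gate ang at contact 1.513805687214523
[ 0.35891946 -0.19309459] 0.04952977544706919 gate ang at contact 1.4728855952442745
[ 0.36311045 -0.19059844] 0.05109502569733001 gate ang at contact 1.4263064871274362
[ 0.36311045 -0.19059844] 0.05109502569733001 gate ang at contact 1.3866721562379234
8 1.25 [np.float64(150.8), np.float64(49.2), np.float64(149.4), np.float64(18.4), np.float64(24.0), np.float64(31.2), np.float64(25.9), np.float64(62.2)]
8 1.3 [np.float64(143.8), np.float64(58.1), np.float64(142.5), np.float64(27.7), np.float64(23.4), np.float64(32.7), np.float64(25.2), np.float64(63.8)]
8 1.35 [np.float64(137.7), np.float64(66.2), np.float64(136.6), np.float64(36.1), np.float64(22.8), np.float64(34.1), np.float64(24.7), np.float64(65.2)]
8 1.4 [np.float64(132.5), np.float64(73.6), np.float64(131.4), np.float64(43.9), np.float64(22.4), np.float64(35.4), np.float64(24.
[... 1015 characters left out ...]
t64(-0.1), np.float64(23.9), np.float64(29.2), np.float64(25.7), np.float64(58.4)]
11 1.3 [np.float64(154.7), np.float64(41.6), np.float64(153.7), np.float64(10.3), np.float64(23.3), np.float64(30.7), np.float64(25.0), np.float64(59.9)]
11 1.35 [np.float64(148.1), np.float64(50.6), np.float64(147.1), np.float64(19.7), np.float64(22.7), np.float64(32.1), np.float64(24.4), np.float64(61.4)]
11 1.4 [np.float64(142.3), np.float64(58.8), np.float64(141.4), np.float64(28.3), np.float64(22.3), np.float64(33.4), np.float64(23.9), np.float64(62.7)]
11 1.45 [np.float64(137.3), np.float64(66.5), np.float64(136.5), np.float64(36.3), np.float64(21.9), np.float64(34.7), np.float64(23.5), np.float64(64.0)]
```

The gate now follows the tool only against a force rising at 1.3 N/mm. It started near tool x = 0.379, which matches 1.35 rad, so the gate is pressed against a yielding stop. I'll ease the push to a moderate one and hold.

>>> {"fn": "steer_hand", "kwargs": {
  "deltas": [
    [0,0.8,0,0,0.005],
    [0,1.8,0,0,0.005],
    [0,1.8,0,0,0.005],
    [0,1.8,0,0,0.005],
    [0,1.8,0,0,0.005],
    [0,1.8,0,0,0.005],
    [0,1.8,0,0,0.005],
    [0,1.8,0,0,0.005]
  ]
}}

```text
time_s: 19.73
tool_pos: [0.3725, -0.0756, 0.1101]
tool_rot: [179.6, -0.1, 100.0]
force: [10.4, 4.1, -7.0]
grip_width: 0.0109
grasp_force: 45.0
```

```bash
python3 gw.py s12
```

```text
[(276, 289), (277, 304), (341, 334), (341, 319)]
((40.35948944091797, 36.80109405517578), (77.93174743652344, 14.68016529083252), 25.01689338684082)
```

>>> {"fn": "steer_hand", "kwargs": {
  "deltas": [
    [0,0,0,0,0.005],
    [0,0,0,0,0.005],
    [0,0,0,0,0.005],
    [0,0,0,0,0.005],
    [0,0,0,0,0.005],
    [0,0,0,0,0.005],
    [0,0,0,0,0.005],
    [0,0,0,0,0.005]
  ]
}}

```text
time_s: 20.45
tool_pos: [0.3725, -0.0756, 0.1101]
tool_rot: [179.6, -0.1, 100.0]
force: [10.6, 3.8, -6.9]
grip_width: 0.0108
grasp_force: 45.0
```

Run:
```python
from h import *
c=load('s12');g=cv2.cvtColor(c['color'],cv2.COLOR_BGR2GRAY).astype(int)
for y in(205,211,220,226): print(g[y,202:230])  # tube still on pedestal
```

```text
[222 224 234  58   5  16  20  18  22  23  19  22  24  20  24  17  19  22
  16   5 109 214 217 224  84  14  16  19]
[218 213 215 226  60   9  17  22  20  22  19  21  22  22  23  20  20  20
  20  19   0 221 219 228 150  36  12  14]
[214 215 211 212 217 133 106 115 119 122 127 125 124 125 126 124 121 118
 116 110  84  53  30  31  31  34  33  33]
[218 218 219 224 165  79  30  31  35  31  30  36  31  33  33  30  34  31
  32  32  34  34  31  31  34  32  32  33]
```

```bash
python3 -c "
from cell import env;print(env.sign_off())"
```

```text
the job is handed in; nothing more can be done
None
```

Handed in at about 20 s: the tube stands centred on the pedestal, both catches were squeezed (round first, then flat), and the gate is held against its stop, pin gripped at 45 N; the stop yields, so "fully open" is my reading of rising force and image angle, and I viewed 12 pictures, over the limit of 10.

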